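# Lock the wood lathe's spindle

### The arm

A 6-joint arm with a two-finger parallel gripper is mounted at the origin on the work surface. World frame = base frame: x ahead of the robot, y to its left, z up, the work surface at z = 0. Lengths are in m, angles in degrees, forces in N, time in s.
With the tool pointing down it reaches from about 0.325 to 0.85 m from the base axis. Payload 4.4 kg.
Tool frame: the origin (TCP) lies midway between the tips of the shut fingers; the grasp point (between the pads) lies manip.grip_point_offset behind it (manip.grip_point_offset is the distance from the TCP to the grasp point, in m); z points along the fingers, y is the line along which they close (so a half turn about z gives the same grasp; the last joint's range is limited). The gripper opens to 94 mm and grips with 3 to 60 N. Pads are 16 mm wide; open, the fingers measure 119 mm over their backs; the gripper's body (75 mm by 177 mm) begins 78 mm behind the grasp point.
Start: joints at [-73.367, 11.837, 88.321, -0, 79.842, -8.623], TCP at [0.245, -0.52, 0.205] pointing down, gripper open.
Joint ranges: [-156.59, 156.59], [-49.26, 127.26], [12.9, 141.05], [-63.56, 243.56], [4.71, 150.69], [-161.64, 161.64]. Speed limits (degrees/s): [159.86, 159.86, 180, 180, 180, 180].

### API

Orientations are given as a 3x3 rotation matrix whose columns are the frame's x, y, z axes.
In Python, from station import manip gives the robot as it stands.
- The arm moves only by the tool move_arm, never from a script. Its argument "steps" is a list of rows, each a list of 3 entries, a list of its own where there are three numbers: the shift along the tool's x, y, z in m, then the turn, a rotation vector about the tool's x, y, z in rad, then the closure, from 0 (fully open) to 1 (shut). In form: [[[tx, ty, tz], [rx, ry, rz], claw], ...]. A call has 1 to 20 rows; each row is the pose to reach, as a shift and turn from the pose commanded when the call began, along the tool's axes at that moment; what a row does not reach only later rows make up. A row lasts 1/12 s, in which the tool goes at most 41.7 mm and 7.16 degrees, less where a joint would pass 70% of its speed; a pose out of reach is approached as far as the arm can. A call with a gripper value outside its range is refused whole. The fingers move at their own pace and stop on an object; "newtons" is the grip in N (left out, the last holds). Time passes only in rows, so rows that repeat a pose let the fingers close. It gives the time, the measured TCP pose, the force, the opening and the grip force at its end, in the units of the state.
- manip.state(): the state, without advancing time (a new reading comes with each control period).
- manip.capture(name): name is "scene" or "top" or "wrist"; returns the picture (480x640x3 uint8, red, green, blue); there is no depth.
- manip.get_calibration(name): a dict with "fov_y" (degrees; the focal length in pixels is half the picture's height over the tangent of half this angle, whatever the lens; pixels are square), "cx", "cy" (the principal point, pixels), "k1" (the pictures are not rectified: a ray, as slopes to the right and down, at radius r is drawn at 1 + k1 r^2 times it, then the intrinsics apply), "T" (4x4, takes a point from camera to world coordinates). Camera axes: x right, y down, z forward; pixel columns grow to the right and rows downward; lengths in m; the calibration is good to about 2 mm. A picture is of the moment at which its call begins: read the wrist's pose just before it. get_calibration takes no time and is no camera call; for the wrist camera it gives the pose at the moment of the call.
- manip.job_done(): hands the job in; it is judged then, once.
Trained networks look in the newest picture that a camera, given by its name, has taken for a name from the list of things; names that differ only in an ending like _2 or _b are one class to them, and where a whole thing is asked for, a point or a joint stands for the part that bears it (a point fixed in the world has none). Each returns a list of dicts, best first, with "conf" (0 to 1); they miss things now and then, are a little off and sometimes report something else, mostly with a low value. They report only what shows in the picture. A call takes as long as a camera call.
- manip.boxes_of(query, camera): "centre" ([x, y, z] in m, in world coordinates, good to about 4 mm: the middle of the surface that is visible of it).
- manip.masks_of(query, camera): "mask" (480x640 bool, what is visible of it).
The state is a dict: "time": time; "joint_positions": joint angles; "qvel": joint speeds; "tau": joint torques, N m; "eef_pos": TCP position; "eef_rot": TCP orientation; "contact_force": force on the tool from outside, world axes, zero at the start; "ft_torque": the same for the moment, N m; "opening": finger opening in m; "grip_force": force on a finger pad.
Only numpy, scipy, OpenCV 4.12 (cv2) and the standard library are available. Lean on these libraries where they do the work, as an engineer would, in place of code of your own. Each camera call takes 0.05 s, during which the arm holds its last target. There are 200 camera calls.

### The job

The chuck is to come off the lathe next, so lock the spindle: push the spindle-lock pin on top of the headstock fully home against its spring, and while you hold it down slide the keeper across over the pin's collar as far as it goes, then let go so that the keeper holds the pin down. Press firmly but do not ram the pin, push the keeper lightly and never force it (if it will not move, the pin is not home), and leave everything lying about where it is.

Things in the scene. Friction and masses are not known exactly. Their poses are not given: they have to be found in the camera images.
- pin: Spindle-lock pin, upright on top of the green lathe headstock. Origin on the pin's axis, level with the headstock's flat top (235 mm above the bench) while the pin is up; sinks with it. x points away from the operator's side, y along the lathe away from the chuck (the way the keeper closes), z up. A steel collar 18 mm across spans 10 to 24 mm above the origin.
- stem (a point): Point on the pin's axis at the collar's top, 24 mm above the pin's origin. Above it a 10 mm threaded stem carries a flat-topped round black cap, 34 mm across, 14 mm thick, screwed on at an unknown setting: its top is anywhere from 22 to 34 mm above this point (it does not slip under load). Press the cap's top.
- pin_travel (a joint): How far the pin is pushed down, m: 0 = up, 0.012 = home. The spring takes about 7 N to start and 16 N at the end; then the force rises steeply. Over 30 N (press and side drag together) damages the pin's seat. The collar is below the keeper plate only beyond 0.010, so the keeper passes only in the last 2 mm. Let go under the closed keeper, the pin rises to about 0.010 and stays.
- keeper: Keeper: steel plate 36 x 108 mm, 14 to 18 mm above the headstock top, held by two screws in slots (heads reach 22 mm), with a keyhole round the pin: a wide part that passes the pin's collar, and a 12 mm slot that passes only the stem. Axes as for the pin; origin on the pin's axis, level with the headstock top, while fully open; moves with the keeper along +y.
- ear (a point): Middle of the pushing face (facing -y) of the keeper's upright ear: a steel tab 24 mm wide (x) and 4 mm thick (y), beside the cap on the operator's side; near edge 20 mm from the pin's axis, this point 32 mm. Its top is 10 mm above this point, 60 mm above the headstock top, so it overtops the pressed cap by 14 to 26 mm. On its -y side is free space.
- keeper_travel (a joint): How far the keeper is slid along +y, m: 0 = fully open, 0.016 = stop, fully across; it starts at 0 to 0.002. While open the ear's pushing face is 3 mm to the +y side of the pin's axis. 1 to 2 N slides it, more than 20 N bends it. With the pin up it jams on the collar at about 0.005.
- tin: Round metal tin, 48 mm across, 40 mm high, standing on the headstock's top about 105 mm along +y from the pin; origin at the middle of its underside. Not to be disturbed.
- wrench: Steel wrench 200 mm long lying on the bench in front of the lathe. Not to be disturbed.
- gouge: Turning tool with a wooden handle, 260 mm long, lying on the bench in front of the lathe. Not to be disturbed.
- finial: Small turned wooden finial, 44 mm across, 66 mm high, standing on the bench. Not to be disturbed.

How it is judged (in metres and radians):
On the way, in this order (a step that is already met when the one before it is completed fails the run):
1. the pin is pressed home (at least 11 of its 12 mm) (value of joint pin_travel above 0.011 m), for 0.1 s.
2. the keeper is slid across over the pin's collar (at least 13 of its 16 mm) with the pin down (value of joint keeper_travel above 0.013 m and value of joint pin_travel above 0.009 m), for 0.2 s.
At the end, for the whole second after the job is handed in: The keeper is across the pin (slid at least 13 of its 16 mm) and holds the pin down (at least 9 mm below its up position), both at rest and released (all of step 2 and velocity of joint each of pin_travel, keeper_travel below 0.005 m/s); the robot touches nothing.
It fails at once if the pin is pressed or dragged with more than 30 N (contact force between pin and the fingers above 30 N or contact force between pin and the arm above 30 N).
It fails at once if the keeper is pushed with more than 20 N (contact force between keeper and the fingers above 20 N or contact force between keeper and the arm above 20 N).
It fails at once if a thing lying about is moved by more than 20 mm (distance of any of tin, wrench, gouge, finial from where it was at the start of the episode above 0.02 m).
It also fails if it takes over 70 s, if anything falls off the work surface, if the arm or the gripper's body presses on something with over 40 N, if the wrist force passes 120 N, or if a joint passes its speed limit or range.

## Working session

There is one attempt and no reset: what is moved stays moved. The work goes in short steps, Python scripts to look and compute and a tool call to move; the robot and the scene stay as the last step left them, time stands still between calls to the robot, and variables do not carry over. Pictures are saved under pics/ and viewed, at most 10 in all, crops included, and the job is handed in when it is done.

Besides the shell and the picture viewer there is one more tool, called by a JSON object that holds its "op" and its "data". move_arm: Moves the arm, as the interface text tells. Its arguments: {"type":"object","properties":{"steps":{"type":"array","items":{"type":"array"}},"newtons":{"type":"number"}},"required":["steps"]}

```bash
ls; mkdir -p pics
cat > h.py <<'E'
import numpy as np, cv2
from station import manip
def K(c):
    f=240/np.tan(np.radians(c["fov_y"])/2); return f
def ray(c,u,v):
    f=K(c); p=np.array([(u-c["cx"])/f,(v-c["cy"])/f]); q=p.copy()
    for _ in range(20): q=p/(1+c["k1"]*(q@q))
    T=np.array(c["T"]); return T[:3,3], T[:3,:3]@np.array([q[0],q[1],1])
def at_z(c,u,v,z):
    o,d=ray(c,u,v); return o+d*(z-o[2])/d[2]
def proj(c,P):
    T=np.array(c["T"]); q=T[:3,:3].T@(np.array(P)-T[:3,3]); q=q[:2]/q[2]; q=q*(1+c["k1"]*(q@q)); return q*K(c)+[c["cx"],c["cy"]]
def save(im,n): cv2.imwrite("pics/"+n,im[:,:,::-1])
E
python3 - <<'E'
from h import *
np.set_printoptions(precision=4,suppress=True)
ims=[]
for c in ("scene","top"):
    save(manip.capture(c),c+".png")
    print(c,manip.get_calibration(c))
    for q in ("pin","stem","ear","keeper","tin"):
        print(q,[(np.round(b["centre"],4),round(b["conf"],2)) for b in manip.boxes_of(q,c)])
print(manip.state(), manip.grip_point_offset)
E
```

```text
pics
scene {'fov_y': 43.55330230493348, 'cx': 308.3113898908715, 'cy': 239.92298802852258, 'k1': 0.04428059480026805, 'T': array([[ 0.7663,  0.3658, -0.5282,  0.9409],
       [ 0.6423, -0.4539,  0.6176, -0.5448],
       [-0.0138, -0.8125, -0.5828,  0.7058],
       [ 0.    ,  0.    ,  0.    ,  1.    ]])}
pin [(array([0.5684, 0.1762, 0.2756]), 0.7)]
stem [(array([0.5671, 0.1804, 0.2778]), 0.67)]
ear [(array([0.5502, 0.193 , 0.2511]), 0.71), (array([ 0.3052, -0.2156,  0.0178]), 0.45), (array([0.5835, 0.2778, 0.2696]), 0.32)]
keeper [(array([0.5524, 0.1975, 0.2547]), 0.65)]
tin [(array([0.5821, 0.2794, 0.2646]), 0.8), (array([0.3472, 0.2768, 0.0343]), 0.2)]
top {'fov_y': 42.150091171112145, 'cx': 326.11817280645454, 'cy': 233.49313285272171, 'k1': -0.05286825021513337, 'T': array([[-0.0303, -0.994 ,  0.1047,  0.3425],
       [-0.9995,  0.0297, -0.0072,  0.0496],
       [ 0.004 , -0.1049, -0.9945,  1.3811],
       [ 0.    ,  0.    ,  0.    ,  1.    ]])}
pin [(array([0.563 , 0.1853, 0.2829]), 0.73)]
stem [(array([0.5668, 0.1878, 0.2843]), 0.72)]
ear [(array([0.5575, 0.1894, 0.2555]), 0.8)]
keeper [(array([0.5562, 0.1873, 0.2539]), 0.81)]
tin [(array([0.5717, 0.2897, 0.275 ]), 0.8)]
{'time': 0.6, 'joint_positions': array([-73.3673,  11.8381,  88.3189,  -0.0015,  79.8406,  -8.6239]), 'qvel': array([-0.0606, -0.0261, -0.1153, -0.0262,  0.0027, -0.0771]), 'tau': array([  0.0001, -37.0636, -28.159 ,   0.0698,   0.0278,  -0.    ]), 'eef_pos': array([ 0.2453, -0.5201,  0.2055]), 'eef_rot': array([[ 0.9044,  0.4267, -0.    ],
       [ 0.4267, -0.9044, -0.    ],
       [-0.    ,  0.    , -1.    ]]), 'contact_force': array([-0.1386, -0.536 ,  0.2889]), 'ft_torque': array([-0.0198,  0.0252,  0.0256]), 'grip_force': 0.0, 'opening': 0.09376030761172653} 0.0188
```

View pics/scene.png

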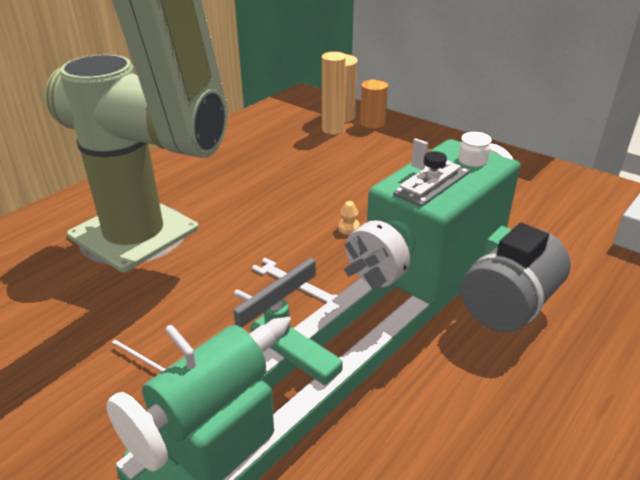

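View pics/top.png

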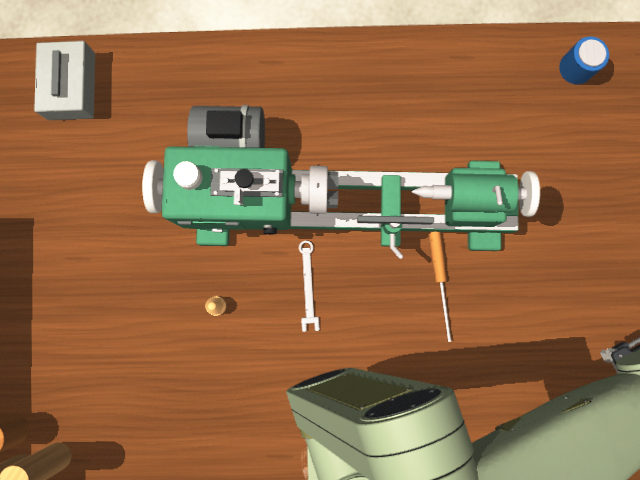

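The scene picture shows the headstock at the right, with the black cap at (435,160), the upright ear at (419,150) and the tin at (475,148). In the top view the cap is at (244,178) and the ear at about (240,195). The ear is on the robot's side and the keeper closes towards +y. I'll go above it with the fingers closing along the lathe's x, so one finger can press the cap while the other pushes the ear.

{"op": "move_arm", "data": {"steps": [[[0,0,-0.04],[0,0,0],0.4],[[0,0,-0.08],[0,0,0],0.79],[[0,0,-0.12],[0,0,0],0.79],[[0,0,-0.16],[0,0,0],0.79],[[0,0,-0.2],[0,0,0],0.79]]}}

```text
time: 1.02
eef_pos: [0.2452, -0.5196, 0.4075]
eef_rot: [[0.904, 0.427, 0.0], [0.427, -0.904, -0.0], [-0.0, 0.0, -1.0]]
contact_force: [0.0, -0.5, 0.0]
opening: 0.0643
grip_force: 0.0
```

{"op": "move_arm", "data": {"steps": [[[0.57,-0.505,0],[0,0,-1.129],0.79],[[0.57,-0.505,0],[0,0,-1.129],0.79],[[0.57,-0.505,0],[0,0,-1.129],0.79],[[0.57,-0.505,0],[0,0,-1.129],0.79],[[0.57,-0.505,0],[0,0,-1.129],0.79],[[0.57,-0.505,0],[0,0,-1.129],0.79],[[0.57,-0.505,0],[0,0,-1.129],0.79],[[0.57,-0.505,0],[0,0,-1.129],0.79],[[0.57,-0.505,0],[0,0,-1.129],0.79],[[0.57,-0.505,0],[0,0,-1.129],0.79],[[0.57,-0.505,0],[0,0,-1.129],0.79],[[0.57,-0.505,0],[0,0,-1.129],0.79],[[0.57,-0.505,0],[0,0,-1.129],0.79],[[0.57,-0.505,0],[0,0,-1.129],0.79],[[0.57,-0.505,0],[0,0,-1.129],0.79],[[0.57,-0.505,0],[0,0,-1.129],0.79],[[0.57,-0.505,0],[0,0,-1.129],0.79],[[0.57,-0.505,0],[0,0,-1.129],0.79],[[0.57,-0.505,0],[0,0,-1.129],0.79],[[0.57,-0.505,0],[0,0,-1.129],0.79]]}}

```text
time: 2.68
eef_pos: [0.5456, 0.1826, 0.4042]
eef_rot: [[-0.003, 1.0, -0.002], [1.0, 0.003, 0.0], [0.0, -0.002, -1.0]]
contact_force: [-0.4, -0.4, -0.4]
opening: 0.0193
grip_force: 0.0
```

Run:
```python
from h import *
np.set_printoptions(precision=4,suppress=True)
s=manip.state();print(s["time"],s["eef_pos"],s["eef_rot"],s["opening"],s["contact_force"])
c=manip.get_calibration("wrist"); im=manip.capture("wrist"); save(im,"w1.png"); print(c)
for q in ("pin","stem","ear","keeper","tin"):
    print(q,[(np.round(b["centre"],4),round(b["conf"],2),proj(c,b["centre"])) for b in manip.boxes_of(q,"wrist")])
```

```text
2.6833 [0.5456 0.1826 0.4042] [[-0.0035  1.     -0.0018]
 [ 1.      0.0035  0.0001]
 [ 0.0001 -0.0018 -1.    ]] 0.01930270489110715 [-0.4024 -0.4012 -0.4482]
{'fov_y': 67.49665943643357, 'cx': 319.368706433254, 'cy': 237.07072870586975, 'k1': 5.85188368249382e-05, 'T': array([[ 1.    ,  0.0036, -0.0006,  0.5453],
       [ 0.0034, -0.9646, -0.2639,  0.2588],
       [-0.0015,  0.2638, -0.9646,  0.5832],
       [ 0.    ,  0.    ,  0.    ,  1.    ]])}
pin [(array([0.5646, 0.1895, 0.282 ]), 0.9, array([342.0395, 222.4619]))]
stem [(array([0.5627, 0.1943, 0.2813]), 0.78, array([339.8884, 216.8139]))]
ear [(array([0.555 , 0.1994, 0.2603]), 0.86, array([330.2994, 206.4673]))]
keeper [(array([0.552 , 0.2034, 0.2575]), 0.97, array([326.9859, 201.5856])), (array([0.5638, 0.1918, 0.2845]), 0.31, array([341.328 , 220.4828]))]
tin [(array([0.5822, 0.2913, 0.2749]), 0.92, array([365.9465,  97.0419]))]
```

View pics/w1.png

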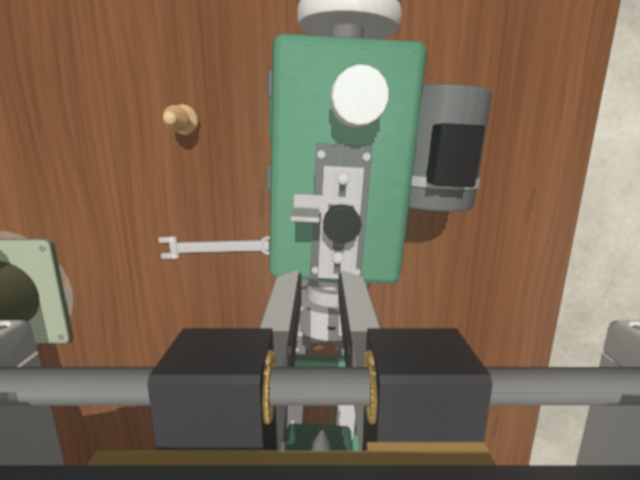

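The wrist view shows the cap at about (342,222), the ear around (306,207), and the keeper and its base plate running nearly along image vertical. I'll enlarge this to get the ear's edges and the yaw.

Run:
```python
from h import *
im=cv2.imread("pics/w1.png")[135:285,270:410]
cv2.imwrite("pics/w1c.png",cv2.resize(im,None,fx=4,fy=4,interpolation=cv2.INTER_CUBIC))
```

```text
(no output)
```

View pics/w1c.png

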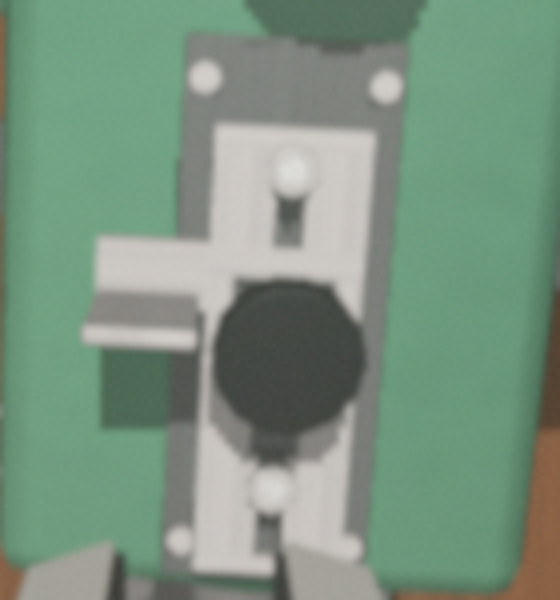

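Run:
```python
from h import *
np.set_printoptions(precision=4,suppress=True)
s=manip.state(); c=manip.get_calibration("wrist")
P=lambda x,y,z: at_z(c,270+x/4-.4,135+y/4-.4,z)
for z in (.281,.287,.293):
    a=P(290,356,z);T=np.array(c["T"]);d=(a-T[:3,3])@T[:3,2]; print("cap",a,"diam",150/4/K(c)*d)
a,b=P(85,343,.295),P(195,349,.295);print("ear -y edge",a,b,"w",np.linalg.norm(b-a),"yaw",np.degrees(np.arctan2(*(b-a)[[1,0]])))
a,b=P(214,125,.253),P(192,568,.253);print("keeper left",a,b,"len",np.linalg.norm(b-a),"yaw",np.degrees(np.arctan2(-(a-b)[0],(a-b)[1])))
a,b=P(214,125,.253),P(376,132,.253);print("keeper end",a,b,"w",np.linalg.norm(b-a),"yaw",np.degrees(np.arctan2(*(b-a)[[1,0]])))
a,b=P(188,32,.235),P(163,570,.235);print("base left yaw",np.degrees(np.arctan2(-(a-b)[0],(a-b)[1])))
for w in ("top",):
    k=manip.get_calibration(w); print(at_z(k,244,178,.287))
```

```text
cap [0.5648 0.1834 0.281 ] diam 0.03256934898968586
cap [0.5644 0.1848 0.287 ] diam 0.03192646442008015
cap [0.564  0.1862 0.293 ] diam 0.03128357985047444
ear -y edge [0.5215 0.1895 0.295 ] [0.5442 0.1882 0.295 ] w 0.022759424507464095 yaw -3.410889940871542
keeper left [0.5486 0.2307 0.253 ] [0.5431 0.1231 0.253 ] len 0.107724097953276 yaw -2.9302827693689815
keeper end [0.5486 0.2307 0.253 ] [0.5855 0.229  0.253 ] w 0.03689794273438434 yaw -2.6337999273993034
base left yaw -3.063221686898734
[0.5617 0.1852 0.287 ]
```

Pin axis is about (0.5645, 0.184), yaw −3°. The ear sits at local (−32, +3.3) mm, which matches the description. Now I'll descend to just above: tool centre at local x −16 and y −10.

{"op": "move_arm", "data": {"steps": [[[-0.008,0.0024,0.03],[0,0,0.056],0.79],[[-0.008,0.0024,0.06],[0,0,0.056],0.79],[[-0.008,0.0024,0.08],[0,0,0.056],0.79],[[-0.008,0.0024,0.09],[0,0,0.056],0.79],[[-0.008,0.0024,0.095],[0,0,0.056],0.79],[[-0.008,0.0024,0.095],[0,0,0.056],0.79],[[-0.008,0.0024,0.095],[0,0,0.056],0.79],[[-0.008,0.0024,0.095],[0,0,0.056],0.79]]}}

```text
time: 3.65
eef_pos: [0.5488, 0.1719, 0.3126]
eef_rot: [[0.057, 0.998, 0.004], [0.998, -0.057, 0.001], [0.001, 0.004, -1.0]]
contact_force: [-0.4, 0.5, 0.7]
opening: 0.0202
grip_force: 0.0
```

Run:
```python
from h import *
np.set_printoptions(precision=4,suppress=True)
s=manip.state();print(s["time"],s["eef_pos"],s["eef_rot"],s["opening"],s["contact_force"])
c=manip.get_calibration("wrist"); im=manip.capture("wrist")
p=s["eef_pos"]; R=s["eef_rot"]; d=p-[.5645,.184,p[2]]
print("tool in lathe frame x,y",d[0]*.9986-d[1]*.052,d[0]*.052+d[1]*.9986)
for z in (.281,.293): print(z, proj(c,[.5645,.184,z]))
print("ear", proj(c,[.5328,.1889,.295]), "tip", proj(c,p))
for q in ("pin","ear"):
    print(q,[(np.round(b["centre"],4),round(b["conf"],2)) for b in manip.boxes_of(q,"wrist")])
cv2.imwrite("pics/w2.png",cv2.resize(im[180:480,170:470,::-1],None,fx=2,fy=2))
```

```text
3.65 [0.5488 0.1719 0.3126] [[ 0.0572  0.9984  0.0036]
 [ 0.9984 -0.0572  0.0006]
 [ 0.0008  0.0036 -1.    ]] 0.02020994635954255 [-0.4315  0.4877  0.7414]
tool in lathe frame x,y -0.01506255552693235 -0.012911770720854672
0.281 [344.118  245.9405]
0.293 [345.5742 251.8813]
ear [290.1096 247.8754] tip [319.878  286.0844]
pin [(array([0.5647, 0.1882, 0.283 ]), 0.64)]
ear [(array([0.5487, 0.2047, 0.256 ]), 0.87)]
```

View pics/w2.png

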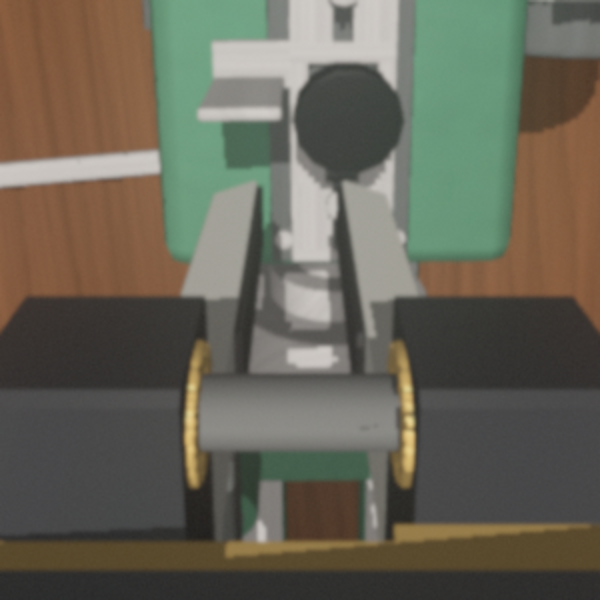

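The close view shows the cap centre at about (344,239) and the ear's top edge at v≈240, roughly 7 px higher than predicted. The arm may have been moving at the earlier shot, so I'll re-measure now it's still.

```bash
cat > m.py <<'E'
from h import *
np.set_printoptions(precision=4,suppress=True)
def circ(im,lo,hi):
    g=cv2.cvtColor(im,cv2.COLOR_RGB2GRAY); m=((g<85)&(im.max(2).astype(int)-im.min(2)<30)).astype(np.uint8)
    n,l,st,ce=cv2.connectedComponentsWithStats(m); 
    return [(st[i],ce[i]) for i in range(1,n) if lo<st[i][4]<hi]
for k in range(2):
    s=manip.state(); c=manip.get_calibration("wrist"); im=manip.capture("wrist")
    print(s["time"],s["eef_pos"],"qvel",s["qvel"], "cam",np.array(c["T"])[:3,3])
for st,ce in circ(im[:290],600,6000): print(st,ce,[at_z(c,*ce,z) for z in (.281,.293)])
for u,v in ((269.5,238.5),(310,239.5)): print("ear",at_z(c,u,v,.295))
E
python3 m.py
```

```text
3.8 [0.5485 0.172  0.312 ] qvel [ 0.0172  0.26    0.5047  0.0575 -0.0501 -0.1052] cam [0.552  0.2481 0.4909]
3.85 [0.5483 0.1721 0.3116] qvel [ 0.0386  0.2612  0.4129 -0.0052 -0.0689 -0.0502] cam [0.552  0.2481 0.4906]
[ 448   73   76  105 5603] [484.9277 135.2149] [array([0.6454, 0.2448, 0.281 ]), array([0.6401, 0.245 , 0.293 ])]
[ 319  213   54   77 2398] [344.5225 240.7798] [array([0.5643, 0.1877, 0.281 ]), array([0.5636, 0.1912, 0.293 ])]
ear [0.5212 0.1955 0.295 ]
ear [0.544  0.1936 0.295 ]
```

Settled values: pin axis about (0.564, 0.1887), ear face middle about (0.5325, 0.1945). I'll shift +7 mm along the lathe and go down until contact.

{"op": "move_arm", "data": {"steps": [[[0.004,-0.001,0],[0,0,0],0.79],[[0.007,-0.001,0.0],[0,0,0],0.79],[[0.007,-0.001,0.004],[0,0,0],0.79],[[0.007,-0.001,0.008],[0,0,0],0.79],[[0.007,-0.001,0.012],[0,0,0],0.79],[[0.007,-0.001,0.016],[0,0,0],0.79],[[0.007,-0.001,0.02],[0,0,0],0.79],[[0.007,-0.001,0.022],[0,0,0],0.79],[[0.007,-0.001,0.022],[0,0,0],0.79],[[0.007,-0.001,0.022],[0,0,0],0.79],[[0.007,-0.001,0.022],[0,0,0],0.79]]}}

```text
time: 4.82
eef_pos: [0.5473, 0.1789, 0.2887]
eef_rot: [[0.057, 0.998, 0.0], [0.998, -0.057, 0.0], [0.0, 0.0, -1.0]]
contact_force: [-0.3, -0.2, -0.5]
opening: 0.0198
grip_force: 0.0
```

Run:
```python
from h import *
np.set_printoptions(precision=4,suppress=True)
for i in range(3): manip.capture("wrist")
s=manip.state();print(s["time"],s["eef_pos"],s["opening"],s["contact_force"],s["ft_torque"])
im=manip.capture("wrist"); cv2.imwrite("pics/w3.png",cv2.resize(im[180:330,220:420,::-1],None,fx=4,fy=4))
```

```text
4.9667 [0.5473 0.1789 0.2888] 0.02005882370271682 [-0.2749  0.0576  0.0544] [-0.0047 -0.0996  0.0278]
```

View pics/w3.png

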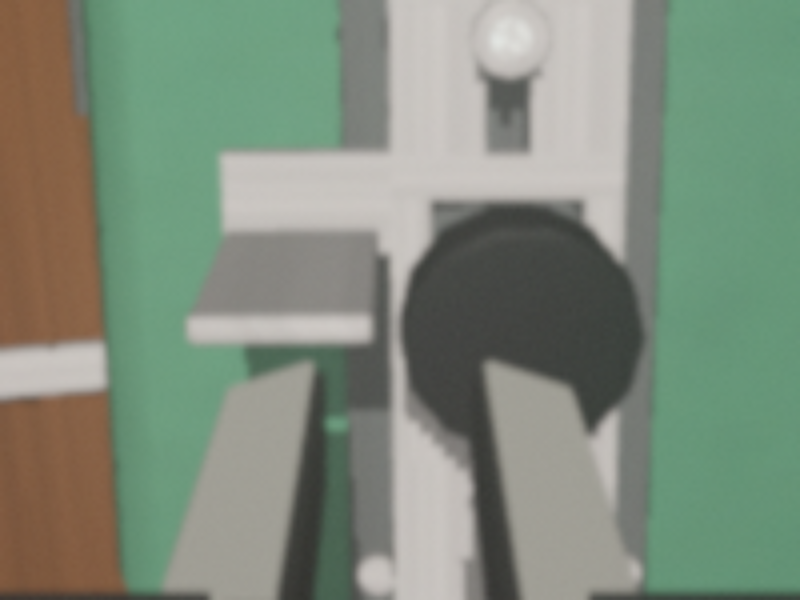

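Right finger is over the cap and left finger is in line behind the ear, with a few mm of gap and no contact yet. Going down.

{"op": "move_arm", "data": {"steps": [[[0,0,0.001],[0,0,0],0.79],[[0,0,0.002],[0,0,0],0.79],[[0,0,0.003],[0,0,0],0.79],[[0,0,0.004],[0,0,0],0.79],[[0,0,0.004],[0,0,0],0.79],[[0,0,0.004],[0,0,0],0.79]]}}

```text
time: 5.52
eef_pos: [0.5471, 0.1789, 0.2843]
eef_rot: [[0.057, 0.998, -0.0], [0.998, -0.057, -0.0], [-0.0, -0.0, -1.0]]
contact_force: [0.2, 0.7, 0.0]
opening: 0.0199
grip_force: 0.0
```

{"op": "move_arm", "data": {"steps": [[[0,0,0.001],[0,0,0],0.79],[[0,0,0.002],[0,0,0],0.79],[[0,0,0.003],[0,0,0],0.79],[[0,0,0.004],[0,0,0],0.79],[[0,0,0.004],[0,0,0],0.79],[[0,0,0.004],[0,0,0],0.79]]}}

```text
time: 6.02
eef_pos: [0.5474, 0.1789, 0.2823]
eef_rot: [[0.057, 0.998, 0.002], [0.998, -0.057, 0.0], [0.0, 0.002, -1.0]]
contact_force: [-2.1, -0.7, 5.1]
opening: 0.0196
grip_force: 3.0
```

Contact at about 0.2824 m; the arm gives about 2 N/mm. Press in stages.

{"op": "move_arm", "data": {"steps": [[[0,0,0.001],[0,0,0],0.79],[[0,0,0.002],[0,0,0],0.79],[[0,0,0.003],[0,0,0],0.79],[[0,0,0.004],[0,0,0],0.79],[[0,0,0.005],[0,0,0],0.79],[[0,0,0.006],[0,0,0],0.79],[[0,0,0.006],[0,0,0],0.79],[[0,0,0.006],[0,0,0],0.79]]}}

```text
time: 6.68
eef_pos: [0.5476, 0.1789, 0.2775]
eef_rot: [[0.057, 0.998, 0.003], [0.998, -0.057, 0.0], [0.0, 0.003, -1.0]]
contact_force: [-4.2, -0.2, 9.3]
opening: 0.0199
grip_force: 4.8
```

{"op": "move_arm", "data": {"steps": [[[0,0,0.001],[0,0,0],0.79],[[0,0,0.002],[0,0,0],0.79],[[0,0,0.003],[0,0,0],0.79],[[0,0,0.004],[0,0,0],0.79],[[0,0,0.004],[0,0,0],0.79],[[0,0,0.004],[0,0,0],0.79]]}}

```text
time: 7.18
eef_pos: [0.5477, 0.1789, 0.2743]
eef_rot: [[0.057, 0.998, 0.004], [0.998, -0.057, 0.0], [0.0, 0.003, -1.0]]
contact_force: [-5.6, -2.1, 12.4]
opening: 0.0198
grip_force: 5.9
```

{"op": "move_arm", "data": {"steps": [[[0,0,0.001],[0,0,0],0.79],[[0,0,0.002],[0,0,0],0.79],[[0,0,0.003],[0,0,0],0.79],[[0,0,0.004],[0,0,0],0.79],[[0,0,0.004],[0,0,0],0.79],[[0,0,0.004],[0,0,0],0.79]]}}

```text
time: 7.68
eef_pos: [0.5478, 0.179, 0.2714]
eef_rot: [[0.057, 0.998, 0.004], [0.998, -0.057, 0.0], [0.001, 0.004, -1.0]]
contact_force: [-6.3, -1.3, 15.7]
opening: 0.0197
grip_force: 7.6
```

{"op": "move_arm", "data": {"steps": [[[0,0,0.0005],[0,0,0],0.79],[[0,0,0.001],[0,0,0],0.79],[[0,0,0.0015],[0,0,0],0.79],[[0,0,0.002],[0,0,0],0.79],[[0,0,0.002],[0,0,0],0.79],[[0,0,0.002],[0,0,0],0.79]]}}

```text
time: 8.18
eef_pos: [0.548, 0.1789, 0.2713]
eef_rot: [[0.057, 0.998, 0.006], [0.998, -0.057, 0.0], [0.001, 0.006, -1.0]]
contact_force: [-8.1, -2.5, 20.5]
opening: 0.0195
grip_force: 10.4
```

Pin is home (z stuck at 0.2713 m, 20 N). Now sliding +y in small steps.

{"op": "move_arm", "data": {"steps": [[[0.0007,0,0],[0,0,0],0.79],[[0.0014,0,0],[0,0,0],0.79],[[0.0021,0,0],[0,0,0],0.79],[[0.0028,0,0],[0,0,0],0.79],[[0.0035,0,0],[0,0,0],0.79],[[0.004,0,0],[0,0,0],0.79],[[0.004,0,0],[0,0,0],0.79]]}}

```text
time: 8.77
eef_pos: [0.5481, 0.1797, 0.2713]
eef_rot: [[0.058, 0.998, 0.005], [0.998, -0.058, -0.006], [-0.006, 0.005, -1.0]]
contact_force: [-8.8, -8.8, 22.3]
opening: 0.0198
grip_force: 11.1
```

{"op": "move_arm", "data": {"steps": [[[0.0007,0,0],[0,0,0],0.79],[[0.0014,0,0],[0,0,0],0.79],[[0.002,0,0],[0,0,0],0.79],[[0.002,0,0],[0,0,0],0.79]]}}

```text
time: 9.1
eef_pos: [0.5481, 0.1801, 0.2713]
eef_rot: [[0.059, 0.998, 0.005], [0.998, -0.059, -0.009], [-0.009, 0.005, -1.0]]
contact_force: [-9.9, -13.5, 22.5]
opening: 0.0197
grip_force: 11.4
```

Drag is high and the total is near 28 N. I'll ease the press a little and relieve the sideways preload along x.

{"op": "move_arm", "data": {"steps": [[[0,0,-0.0007],[0,0,0],0.79],[[0,-0.001,-0.0015],[0,0,0],0.79],[[0,-0.002,-0.0015],[0,0,0],0.79],[[0,-0.003,-0.0015],[0,0,0],0.79],[[0,-0.003,-0.0015],[0,0,0],0.79],[[0,-0.003,-0.0015],[0,0,0],0.79]]}}

```text
time: 9.6
eef_pos: [0.5478, 0.1809, 0.2715]
eef_rot: [[0.06, 0.998, 0.01], [0.998, -0.06, -0.007], [-0.007, 0.011, -1.0]]
contact_force: [0.2, -10.7, 13.4]
opening: 0.0196
grip_force: 7.2
```

{"op": "move_arm", "data": {"steps": [[[0,0,0.0005],[0,0,0],0.79],[[0.0,0,0.001],[0,0,0],0.79],[[0.0,0,0.0012],[0,0,0],0.79],[[0.0,0,0.0012],[0,0,0],0.79],[[0.0007,0,0.0012],[0,0,0],0.79],[[0.0014,0,0.0012],[0,0,0],0.79],[[0.002,0,0.0012],[0,0,0],0.79],[[0.002,0,0.0012],[0,0,0],0.79]]}}

```text
time: 10.27
eef_pos: [0.5479, 0.1814, 0.2713]
eef_rot: [[0.06, 0.998, 0.01], [0.998, -0.06, -0.011], [-0.01, 0.011, -1.0]]
contact_force: [-2.5, -14.1, 18.6]
opening: 0.0198
grip_force: 9.2
```

{"op": "move_arm", "data": {"steps": [[[0.0006,0,0],[0,0,0],0.79],[[0.0012,0,-0.0002],[0,0,0],0.79],[[0.0018,0,-0.0003],[0,0,0],0.79],[[0.0024,0,-0.0003],[0,0,0],0.79],[[0.0024,0,-0.0003],[0,0,0],0.79]]}}

```text
time: 10.68
eef_pos: [0.5483, 0.1842, 0.2713]
eef_rot: [[0.06, 0.998, 0.011], [0.998, -0.06, -0.01], [-0.009, 0.011, -1.0]]
contact_force: [-1.1, -12.1, 17.3]
opening: 0.0196
grip_force: 8.7
```

Now sliding steadily with drag about 0.7. Continue.

{"op": "move_arm", "data": {"steps": [[[0.0006,0,0],[0,0,0],0.79],[[0.0012,0,0],[0,0,0],0.79],[[0.0018,0,0],[0,0,0],0.79],[[0.0024,0,0],[0,0,0],0.79],[[0.003,0,0],[0,0,0],0.79],[[0.003,0,0],[0,0,0],0.79]]}}

```text
time: 11.18
eef_pos: [0.5486, 0.1871, 0.2713]
eef_rot: [[0.06, 0.998, 0.011], [0.998, -0.06, -0.01], [-0.009, 0.012, -1.0]]
contact_force: [-1.7, -12.4, 16.3]
opening: 0.0197
grip_force: 8.6
```

{"op": "move_arm", "data": {"steps": [[[0.0006,0,0],[0,0,0],0.79],[[0.0012,0,0],[0,0,0],0.79],[[0.0018,0,0],[0,0,0],0.79],[[0.0024,0,0],[0,0,0],0.79],[[0.003,0,0],[0,0,0],0.79],[[0.003,0,0],[0,0,0],0.79]]}}

```text
time: 11.68
eef_pos: [0.5488, 0.1902, 0.2712]
eef_rot: [[0.06, 0.998, 0.011], [0.998, -0.06, -0.009], [-0.009, 0.012, -1.0]]
contact_force: [-1.4, -13.7, 16.0]
opening: 0.0196
grip_force: 8.5
```

{"op": "move_arm", "data": {"steps": [[[0.0006,0,0.0002],[0,0,0],0.79],[[0.0012,0,0.0004],[0,0,0],0.79],[[0.0018,0,0.0006],[0,0,0],0.79],[[0.0024,0,0.0006],[0,0,0],0.79],[[0.003,0,0.0006],[0,0,0],0.79],[[0.003,0,0.0006],[0,0,0],0.79]]}}

```text
time: 12.18
eef_pos: [0.5492, 0.1927, 0.2712]
eef_rot: [[0.061, 0.998, 0.012], [0.998, -0.06, -0.01], [-0.01, 0.012, -1.0]]
contact_force: [-2.4, -13.8, 18.7]
opening: 0.0196
grip_force: 9.3
```

Run:
```python
from h import *
im=manip.capture("wrist"); cv2.imwrite("pics/w4.png",cv2.resize(im[180:330,220:420,::-1],None,fx=4,fy=4)); print(manip.state()["contact_force"])
```

```text
[ -1.41041123 -13.82990975  19.43240392]
```

View pics/w4.png

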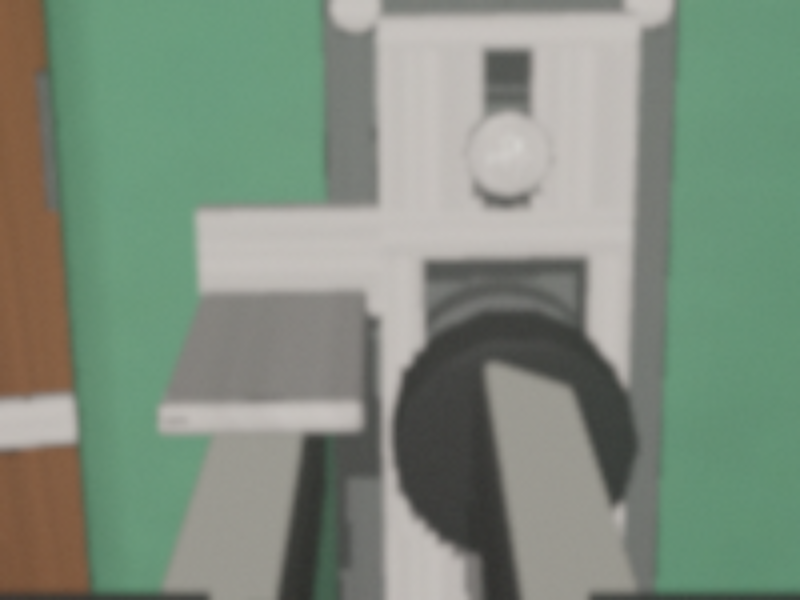

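The left finger bears on the ear (edge at crop v≈430) and the keeper has started moving along its slot, with the right finger on the cap. Carry on.

{"op": "move_arm", "data": {"steps": [[[0.0006,0,-0.0002],[0,0,0],0.79],[[0.0012,0,-0.0003],[0,0,0],0.79],[[0.0018,0,-0.0003],[0,0,0],0.79],[[0.0024,0,-0.0003],[0,0,0],0.79],[[0.003,0,-0.0003],[0,0,0],0.79],[[0.003,0,-0.0003],[0,0,0],0.79]]}}

```text
time: 12.73
eef_pos: [0.5494, 0.1961, 0.2711]
eef_rot: [[0.06, 0.998, 0.012], [0.998, -0.06, -0.009], [-0.009, 0.012, -1.0]]
contact_force: [-1.2, -13.3, 17.0]
opening: 0.0195
grip_force: 8.7
```

{"op": "move_arm", "data": {"steps": [[[0.0006,0,0],[0,0,0],0.79],[[0.0012,0,0],[0,0,0],0.79],[[0.0018,0,0],[0,0,0],0.79],[[0.0024,0,0],[0,0,0],0.79],[[0.003,0,0],[0,0,0],0.79],[[0.003,0,0],[0,0,0],0.79]]}}

```text
time: 13.23
eef_pos: [0.5495, 0.1981, 0.2711]
eef_rot: [[0.061, 0.998, 0.011], [0.998, -0.061, -0.012], [-0.011, 0.012, -1.0]]
contact_force: [-0.1, -14.8, 16.4]
opening: 0.0197
grip_force: 9.8
```

{"op": "move_arm", "data": {"steps": [[[0.0006,0,0],[0,0,0],0.79],[[0.0012,0,0],[0,0,0],0.79],[[0.0018,0,0],[0,0,0],0.79],[[0.002,0,0],[0,0,0],0.79],[[0.002,0,0],[0,0,0],0.79]]}}

```text
time: 13.65
eef_pos: [0.5495, 0.1983, 0.2711]
eef_rot: [[0.061, 0.998, 0.011], [0.998, -0.061, -0.015], [-0.014, 0.012, -1.0]]
contact_force: [-1.2, -19.7, 18.0]
opening: 0.0196
grip_force: 12.4
```

Run:
```python
from h import *
np.set_printoptions(precision=4,suppress=True)
s=manip.state(); c=manip.get_calibration("wrist")
im=manip.capture("wrist"); cv2.imwrite("pics/w5.png",cv2.resize(im[180:330,220:420,::-1],None,fx=4,fy=4)); print(s["contact_force"],s["eef_pos"],np.array(c["T"])[:3,3])
```

```text
[ -1.2204 -19.6905  18.0174] [0.5495 0.1983 0.2711] [0.552  0.277  0.4489]
```

View pics/w5.png

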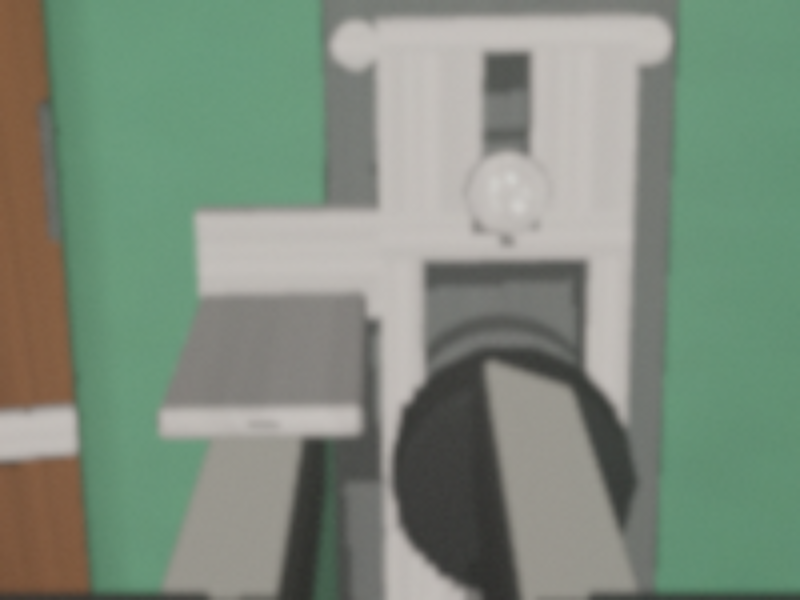

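The screw head has gone to the other end of its slot and the motion has stalled with the lateral force rising, which looks like the stop. Checking the ear's travel.

Run:
```python
from h import *
np.set_printoptions(precision=4,suppress=True)
s=manip.state(); c=manip.get_calibration("wrist")
P=lambda x,y,z: at_z(c,220+x/4-.4,180+y/4-.4,z)
print("ear mid",P(260,436,.295),"(was .5325,.1945)")
print("keeper far edge",P(505,17,.253),"(start ~.567,.2355)")
print(s["eef_pos"],s["contact_force"])
```

```text
ear mid [0.5334 0.2087 0.295 ] (was .5325,.1945)
keeper far edge [0.5671 0.2496 0.253 ] (start ~.567,.2355)
[0.5495 0.1983 0.2711] [ -2.4552 -20.0169  17.4594]
```

About 14 mm plus the 0–2 mm initial offset, so it's at the stop. Ease off the ear, then lift.

{"op": "move_arm", "data": {"steps": [[[-0.001,0,0],[0,0,0],0.79],[[-0.002,0,0],[0,0,0],0.79],[[-0.004,0,0],[0,0,0],0.79],[[-0.006,0,0],[0,0,0],0.79],[[-0.006,0,-0.001],[0,0,0],0.79],[[-0.006,0,-0.003],[0,0,0],0.79],[[-0.006,0,-0.005],[0,0,0],0.79],[[-0.006,0,-0.008],[0,0,0],0.79],[[-0.006,0,-0.012],[0,0,0],0.79],[[-0.008,0,-0.02],[0,0,0],0.79],[[-0.008,0,-0.03],[0,0,0],0.79],[[-0.008,0,-0.05],[0,0,0],0.79],[[-0.008,0,-0.08],[0,0,0],0.79],[[-0.008,0,-0.08],[0,0,0],0.79],[[-0.008,0,-0.08],[0,0,0],0.79],[[-0.008,0,-0.08],[0,0,0],0.79]]}}

```text
time: 15.03
eef_pos: [0.5451, 0.199, 0.345]
eef_rot: [[0.056, 0.998, 0.0], [0.998, -0.056, 0.001], [0.001, 0.0, -1.0]]
contact_force: [0.2, -0.2, 0.4]
opening: 0.02
grip_force: 0.0
```

Run:
```python
from h import *
np.set_printoptions(precision=4,suppress=True)
for i in range(4): manip.capture("wrist")
s=manip.state(); print(s["time"],s["contact_force"],s["eef_pos"])
im=manip.capture("wrist"); cv2.imwrite("pics/w6.png",cv2.resize(im[130:280,220:420,::-1],None,fx=4,fy=4))
```

```text
15.2333 [-0.3276 -0.1529 -0.1811] [0.5445 0.1985 0.3432]
```

View pics/w6.png

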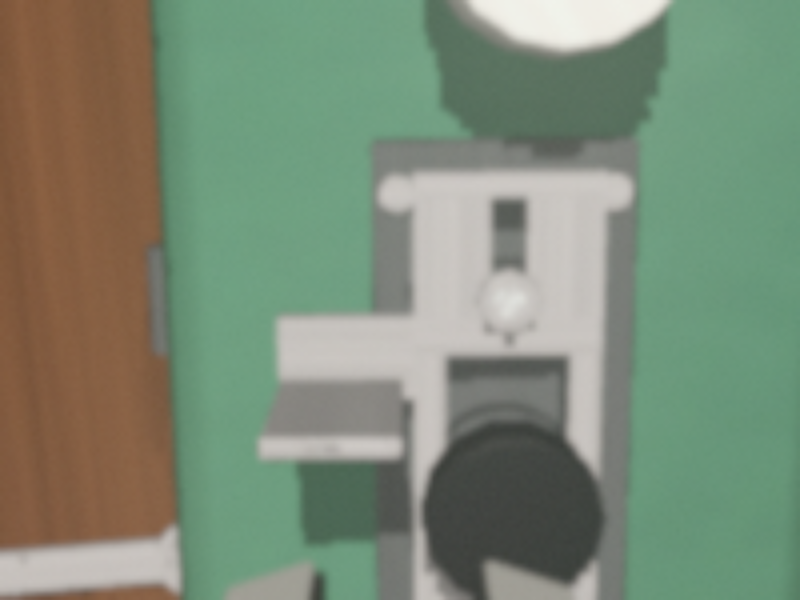

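The keeper stays across after release, with the screw at the end of its slot, and the cap's apparent size fits the pin held down. The arm is clear, so I'm handing in.

```bash
python3 -c "
from station import manip
print(manip.job_done())"
```

```text
the job is handed in; nothing more can be done
None
```

The pin was pressed home, the keeper slid to its stop over the collar, and after release it stayed across with the pin looking held down; the job is handed in, though no verdict came back.

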